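# Fit the right grating plate into the sprung grater frame

### The arm

A 6-joint arm with a two-finger parallel gripper is mounted at the origin on the work surface. World frame = base frame: x ahead of the robot, y to its left, z up, the work surface at z = 0. Lengths are in mm, angles in rad, forces in N, time in s.
With the tool pointing down it reaches from about 400 to 925 mm from the base axis. Payload 12.5 kg.
Tool frame: the origin (TCP) lies midway between the tips of the shut fingers; the grasp point (between the pads) lies 19 mm behind it; z points along the fingers, y is the line along which they close (so a half turn about z gives the same grasp; the last joint's range is limited). The gripper opens to 95 mm and grips with 3 to 60 N. Pads are 20 mm wide; open, the fingers measure 119 mm over their backs; the gripper's body (75 mm by 180 mm) begins 59 mm behind the grasp point.
Start: joints at [-1.33, 0.491, 1.559, -0, 1.092, -0.106], TCP at [212.455, -587.801, 214.661] pointing down, gripper open.
Joint ranges: [-3.1, 3.1], [-0.84, 2.19], [0.05, 2.79], [-1.13, 4.28], [0.06, 2.93], [-2.69, 2.69]. Speed limits (rad/s): [2.22, 2.22, 2.79, 3.14, 3.14, 3.14].

### API

Orientations are given as [roll, pitch, yaw] about the fixed x, y, z axes, in that order (R = Rz(yaw) Ry(pitch) Rx(roll)).
In Python, from cell import env gives the robot as it stands.
- The arm moves only by the shell command python3 -m inch 'ROWS'. ROWS is JSON, a list of rows, each a list of 7 numbers: the turn, a rotation vector about the tool's x, y, z in rad, then the shift along the tool's x, y, z in cm, then the closure, from -1 (fully open) to 1 (shut). A call has 1 to 20 rows; each row shifts and turns the commanded pose from where the row before left it, along the tool's axes as they then stand; what a row does not reach is not made up. A row lasts 1/8 s, in which the tool goes at most 62.5 mm and 10.7 degrees, less where a joint would pass 70% of its speed; a pose out of reach is approached as far as the arm can. A call with a gripper value outside its range is refused whole. The fingers move at their own pace and stop on an object; the grip force is fixed at half the most. Time passes only in rows, so rows that do not move let the fingers close. It gives the time, the measured TCP pose, the force, the opening and the grip force at its end, in the units of the state.
- env.state(): the state, without advancing time (a new reading comes with each control period).
- env.read_camera(name): name is "side" or "top" or "wrist"; returns a dict with "img" (384x512x3 uint8, red, green, blue), "depth" (384x512 float32, mm along the optical axis (not along the pixel's ray), 0 where there is no reading), "fx", "fy", "cx", "cy" (pixels), "position" and "orientation" of the camera in the world. Camera axes: x right, y down, z forward; pixel columns grow to the right and rows downward; lengths in mm; the calibration is good to about 2 mm. A picture is of the moment at which its call begins.
- env.job_done(): hands the job in; it is judged then, once.
Trained networks look in a picture, given as the dict that the camera call returned (one of the last four; its "shot" number tells which), for a name from the list of things; names that differ only in an ending like _2 or _b are one class to them, and where a whole thing is asked for, a point or a joint stands for the part that bears it (a point fixed in the world has none). Each returns a list of dicts, best first, with "score" (0 to 1); they miss things now and then, are a little off and sometimes report something else, mostly with a low value. They report only what shows in the picture. A call takes as long as a camera call. They do not tell look-alikes from the thing itself.
- env.find_in(picture, target): "centre" ([x, y, z] in mm, in the coordinates of the camera as it stood for that picture, good to about 4 mm: the middle of the surface that is visible of it).
- env.trace(picture, target): "mask" (384x512 bool, what is visible of it).
The state is a dict: "t": time; "joints": joint angles; "qvel": joint speeds; "tau": joint torques, N m; "eef_pos": TCP position; "tcp_rot": TCP orientation; "ft_force": force on the tool from outside, world axes, zero at the start; "moment": the same for the moment, N m; "opening": opening from 0.0 (shut) to 1.0 (fully open); "grip_force": force on a finger pad.
Only numpy, scipy, OpenCV 4.12 (cv2) and the standard library are available. Lean on these libraries where they do the work, as an engineer would, in place of code of your own. Each camera call takes 0.05 s, during which the arm holds its last target. There are 200 camera calls.

### The job

Of the three steel grating plates on the shelf, fit the one that belongs in the grey grater frame: tuck one end under the frame's lip against the sprung jaw, lower the other end behind the low end wall, and leave the plate lying flat and square in the frame, held between jaw and wall, finger bar up. The too-short and too-long plates stay lying flat on the shelf, and the dabba stack, bottle, dish and spoon are not to be pushed about.

Things in the scene. Friction and masses are not known exactly. Their poses are not given: they have to be found in the camera images.
- plate_a: Steel grating plate: slab 102 mm long (x) x 70 wide (y) x 8 thick, with a dark steel finger bar across the middle of its top (14 mm along x, 46 along y, bar top 40 mm above the underside). Same when turned half round. About 0.18 kg. Origin: centre of underside, z up through the bar. The three plates look alike but for length.
- plate_b: Steel grating plate: slab 120 mm long (x) x 70 wide (y) x 8 thick, with a dark steel finger bar across the middle of its top (14 mm along x, 46 along y, bar top 40 mm above the underside). Same when turned half round. About 0.18 kg. Origin: centre of underside, z up through the bar. The three plates look alike but for length.
- plate_c: Steel grating plate: slab 138 mm long (x) x 70 wide (y) x 8 thick, with a dark steel finger bar across the middle of its top (14 mm along x, 46 along y, bar top 40 mm above the underside). Same when turned half round. About 0.18 kg. Origin: centre of underside, z up through the bar. The three plates look alike but for length.
- frame: Grey plastic grater frame fixed to the shelf, 170 x 100 mm, 36 mm high. Origin: on the shelf below the seated plate's centre; x runs along the bay from lip end (-x, roughly towards the robot) to end wall, z up. Bay floor at z = 14 mm. Side rails: inner faces y = +-37 mm, tops z = 22 mm, from x = -50 to +60 mm. Axes and mm below are this frame's.
- lip (a point): Middle of the lower front edge of the frame's lip, at frame (-50, 0, 31) mm. The lip is 5 mm thick and spans the frame's width over the jaw. From lip edge to end wall is only 110 mm, so the fitting plate goes in only tilted (10 to 16 degrees is good), low end first under the lip.
- wall (a point): Middle of the top inner edge of the low end wall at the frame's +x end, at frame (60, 0, 22) mm; the wall stands 8 mm above the bay floor.
- seat (a point): Centre of the bay floor, frame (0, 0, 14) mm: the fitting plate's origin when seated, its one end against the wall and the other 10 mm under the lip.
- jaw (a joint): Sprung steel jaw under the lip: block 60 mm wide, frame z = 15 to 29 mm. Value (m): how far it is pushed back towards frame -x; 0 free (face at x = -54 mm), 0.006 with the fitting plate seated, 0.010 hard stop (face at x = -64 mm). Pushes back with 3 N at 0 rising to 8 N at 0.010, then rigid.
- dabba: Bystander: loose stack of three round steel tins joined in one, 113 mm diameter, 168 mm high. Origin: centre of its underside.
- bottle: Bystander: loose green glass bottle with twist cap, 70 mm diameter, 200 mm high. Origin: centre of its underside.
- dish: Bystander: loose blue melamine plate, 170 mm diameter, 22 mm high. Origin: centre of its underside.
- spoon: Bystander: loose wooden spoon lying flat near the far edge.
Not all that is in view belongs to the job. Several things have the shape of the frame; the one meant has the colours described above. Leave any pink look-alike of the plate_b alone.

How it is judged (in metres and radians):
At the end, for the whole second after the job is handed in: The 120 mm plate lies in the frame, bar up, its origin within 3 mm along and 4 mm across the seated place, its underside within 1.5 mm of the bay floor, square within 0.05 rad and level within 0.03 rad, the jaw pushed back at least 3 mm by it, at rest; the other two plates lie flat on the shelf (x of plate_b in the frame of frame between -0.003 and 0.003 m and y of plate_b in the frame of frame between -0.004 and 0.004 m and z of plate_b in the frame of frame between 0.012 and 0.0155 m and angle between the x axis of plate_b and the x axis of frame, either way round below 0.05 rad and angle between plate_b's own z axis and vertical below 0.03 rad and value of joint jaw above 0.003 m and linear speed of plate_b below 0.01 m/s and height (world z) of each of plate_a, plate_c below 0.006 m and angle between each of plate_a, plate_c's own z axis and vertical below 0.08 rad); the robot touches nothing.
It fails at once if a bystander (dabba stack, bottle, dish, spoon) is moved by more than 30 mm (distance of any of dabba, bottle, dish, spoon from where it was at the start of the episode above 0.03 m).
It also fails if it takes over 54 s, if anything falls off the work surface, if the arm or the gripper's body presses on something with over 40 N, if the wrist force passes 120 N, or if a joint passes its speed limit or range.

## Working session

There is one attempt and no reset: what is moved stays moved. The work goes in short steps, Python scripts to look and compute and a shell command to move; the robot and the scene stay as the last step left them, time stands still between calls to the robot, and variables do not carry over. Pictures are saved under pics/ and viewed, at most 10 in all, crops included, and the job is handed in when it is done.

```bash
ls; mkdir -p pics; cat > h.py <<'E'
import numpy as np, cv2
from cell import env
from scipy.spatial.transform import Rotation as R
def cloud(p):
    d=p["depth"].astype(float); v,u=np.indices(d.shape)
    c=np.stack([(u-p["cx"])/p["fx"]*d,(v-p["cy"])/p["fy"]*d,d],-1)
    return toW(p,c)
def rot(p):
    o=np.array(p["orientation"],float)
    return o if o.shape==(3,3) else R.from_euler('xyz',o).as_matrix()
def toW(p,c): return np.asarray(c)@rot(p).T+np.array(p["position"])
def save(n,im,s=1): cv2.imwrite(f"pics/{n}.png",cv2.resize(im[...,::-1],None,fx=s,fy=s))
E
python3 - <<'E'
from h import *
ims=[]
for n in("top","side"):
    p=env.read_camera(n); ims.append(p["img"]); print(n,p["position"],p["orientation"],p["fx"])
    for t in("plate_b","frame","dabba","bottle","dish","spoon"):
        for r in env.find_in(p,t): print(t,np.round(toW(p,r["centre"])),round(r["score"],2))
save("a",ims[0],1.5); save("b",ims[1],1.5); print(env.state())
E
```

```text
pics
top [ 251.39902438   -9.33398429 1540.88994775] [-2.94141348 -0.00297472 -1.42510206] 486.3938130684002
plate_b [568. -29.   4.] 0.97
plate_b [398.  27.  13.] 0.92
plate_b [ 509. -284.    7.] 0.64
plate_b [ 501. -159.    3.] 0.59
frame [653. 436.  15.] 0.88
frame [536. 220.  14.] 0.87
dabba [435. 490. 152.] 0.78
bottle [ 383. -477.  136.] 0.58
dish [ 763. -137.   10.] 0.63
spoon [715. 124.  13.] 0.74
side [ 245.74073465 1071.2341679   806.87488437] [-2.15740517  0.00789495 -2.85315243] 406.87844271811133
plate_b [403.  25.   9.] 0.94
plate_b [ 498. -157.    8.] 0.91
plate_b [ 509. -278.    4.] 0.68
plate_b [568. -27.  10.] 0.62
frame [644. 444.  12.] 0.85
frame [530. 237.  20.] 0.68
dabba [431. 537. 138.] 0.76
dish [ 772. -154.   11.] 0.66
spoon [750. 119.  11.] 0.83
{'t': 0.7, 'joints': array([-1.32958893e+00,  4.90888625e-01,  1.55890300e+00,  1.78865198e-05,
        1.09169411e+00, -1.05609305e-01]), 'qvel': array([ 0.00012355, -0.00097377,  0.00137351, -0.00166906,  0.00139085,
        0.00027847]), 'tau': array([-6.67822405e-04, -6.12331939e+01, -2.58401388e+01,  6.92948070e-02,
        4.44409694e-02,  1.67920069e-05]), 'eef_pos': array([ 212.46536057, -587.79733113,  214.66697943]), 'tcp_rot': array([ 3.14148465e+00, -4.51399469e-06,  3.46808456e-01]), 'ft_force': array([ 0.37228837, -0.38217012,  0.23336835]), 'moment': array([ 0.03525437,  0.00705471, -0.01207059]), 'grip_force': 0.0, 'opening': 0.9998503896013287}
```

View pics/a.png

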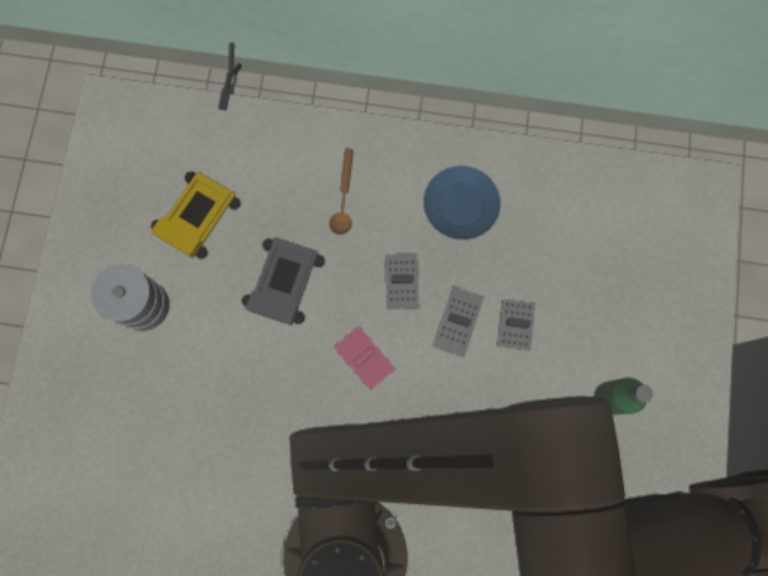

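View pics/b.png

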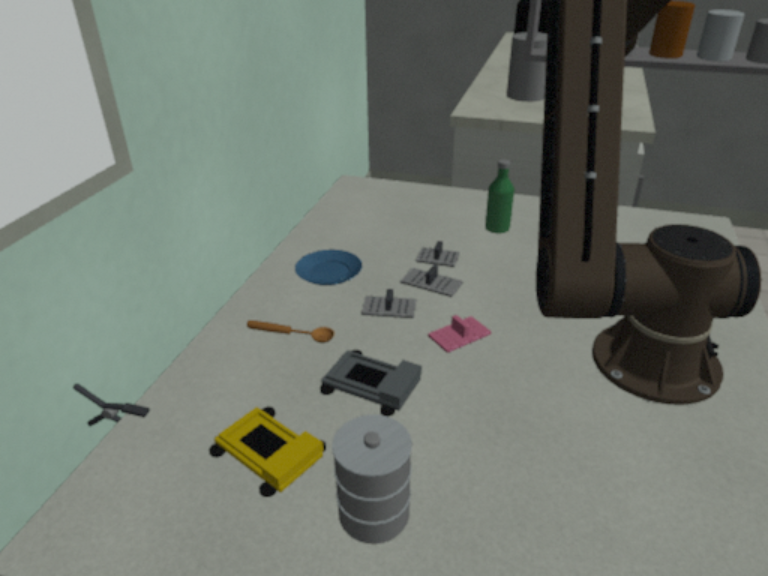

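```bash
python3 - <<'E'
from h import *
for n in("top","side"):
    p=env.read_camera(n); W=cloud(p)
    for t in("plate_b","frame"):
        for r in env.trace(p,t):
            m=r["mask"]; w=W[m]; w=w[p["depth"][m]>0]; col=p["img"][m].mean(0)
            (c,s,a)=cv2.minAreaRect(w[:,:2].astype(np.float32))
            sl=w[w[:,2]<14]
            (c2,s2,a2)=cv2.minAreaRect(sl[:,:2].astype(np.float32))
            print(n,t,round(r["score"],2),col.round(),"rect",np.round(c),np.round(s),round(a,1),"slab",np.round(c2),np.round(s2),round(a2,1),"z",np.percentile(w[:,2],[5,50,95]).round(1),m.sum())
E
```

```text
top plate_b 0.92 [149.  93. 108.] rect [398.  26.] [120.  69.] 49.3 slab [398.  26.] [120.  69.] 49.3 z [ 2.3  7.9 38.3] 812
top plate_b 0.79 [100. 100.  99.] rect [ 515. -283.] [ 72. 104.] 89.9 slab [ 515. -283.] [ 72. 104.] 89.9 z [ 1.3  7.5 38.1] 713
top plate_b 0.79 [101. 101. 100.] rect [572. -28.] [119.  68.] 8.3 slab [572. -28.] [119.  68.] 8.3 z [ 1.4  7.8 37.9] 759
top plate_b 0.75 [102. 102. 101.] rect [ 506. -162.] [ 68. 141.] 79.0 slab [ 506. -162.] [ 68. 141.] 79.0 z [ 1.9  7.9 36.9] 886
top plate_b 0.75 [75. 77. 76.] rect [537. 222.] [140. 175.] 80.2 slab [538. 222.] [140. 174.] 80.2 z [ 3.9 16.1 37.9] 1848
top frame 0.96 [74. 76. 75.] rect [535. 222.] [136. 168.] 80.4 slab [540. 220.] [136. 160.] 79.6 z [ 5.3 16.7 38. ] 1688
top frame 0.69 [119. 105.  39.] rect [653. 437.] [147. 171.] 65.2 slab [655. 438.] [147. 170.] 66.7 z [ 5.8 16.5 38.7] 1712
side plate_b 0.91 [131.  79.  95.] rect [399.  22.] [125.  73.] 47.5 slab [399.  22.] [125.  73.] 47.5 z [ 3.   8.  37.9] 554
side plate_b 0.81 [88. 91. 89.] rect [ 521. -307.] [108. 120.] 2.7 slab [ 521. -307.] [108. 120.] 2.7 z [-0.1  8.  38.4] 329
side plate_b 0.6 [89. 92. 90.] rect [577. -39.] [123.  90.] 10.4 slab [577. -39.] [123.  90.] 10.4 z [ 1.9  7.9 37.6] 503
side frame 0.72 [56. 60. 60.] rect [543. 217.] [141. 183.] 80.2 slab [543. 217.] [141. 183.] 80.2 z [ 4.2 15.4 36.3] 1728
side frame 0.68 [106.  96.  18.] rect [662. 429.] [142. 188.] 66.9 slab [662. 429.] [142. 188.] 66.9 z [ 3.5 15.2 36.3] 2467
```

The top view at (402,280) shows the 119 mm grey plate: world (572,-28), long axis about 8°. The others measure 141 mm (460,320) and 104 mm (515,325), so this is plate_b. The grey frame is at (283,280) with its thick lip end towards the robot, about -10°. The pink and yellow objects are decoys. I'm raising and turning the tool, then moving over plate_b.

```bash
python3 -m inch '[[0,0,-0.171,0,0,-1.2,-1],[0,0,-0.171,0,0,-1.2,-1],[0,0,-0.171,0,0,-1.2,-1],[0,0,-0.171,0,0,-1.2,-1],[0,0,-0.171,0,0,-1.2,-1],[0,0,-0.171,0,0,-1.2,-1],[0,0,-0.171,0,0,-1.2,-1],[0,0,-0.171,0,0,-1.2,-1]]'; python3 -m inch '[[0,0,0,4.18,3.65,0,-1],[0,0,0,4.18,3.65,0,-1],[0,0,0,4.18,3.65,0,-1],[0,0,0,4.18,3.65,0,-1],[0,0,0,4.18,3.65,0,-1],[0,0,0,4.18,3.65,0,-1],[0,0,0,4.18,3.65,0,-1],[0,0,0,4.18,3.65,0,-1],[0,0,0,4.18,3.65,0,-1],[0,0,0,4.18,3.65,0,-1],[0,0,0,4.18,3.65,0,-1],[0,0,0,4.18,3.65,0,-1],[0,0,0,0,0,0,-1],[0,0,0,0,0,0,-1]]'
cat >> h.py <<'E'
def lsrect(w):
    c,s,a=cv2.minAreaRect(w[:,:2].astype(np.float32))
    if s[0]<s[1]: a-=90; s=s[::-1]
    return np.round(c,1),np.round(s,1),round((a+90)%180-90,2)
E
python3 - <<'E'
from h import *
p=env.read_camera("wrist"); print(p["position"],p["orientation"]); W=cloud(p)
save("c",p["img"],1.2)
for t in("plate_b","frame"):
    for r in env.trace(p,t):
        m=r["mask"]&(p["depth"]>0); w=W[m]
        top=w[(w[:,2]>4)&(w[:,2]<12)]; bar=w[w[:,2]>30]
        print(t,round(r["score"],2),p["img"][m].mean(0).round(),lsrect(w),"slab",lsrect(top) if len(top)>9 else 0,"bar",lsrect(bar) if len(bar)>9 else 0,np.percentile(w[:,2],[1,50,99]).round(1))
E
```

```text
t: 2.0
eef_pos: [212.4, -587.7, 311.1]
tcp_rot: [3.142, 0.0, 1.72]
ft_force: [-0.2, -0.1, -0.8]
opening: 1.0
grip_force: 0.0
t: 3.75
eef_pos: [573.7, -28.6, 310.5]
tcp_rot: [-3.141, 0.0, 1.715]
ft_force: [-0.5, -0.2, -0.2]
opening: 1.002
grip_force: 0.0
[562.42918812  42.59627143 481.5672469 ] [2.88328184e+00 1.31150865e-03 1.44436202e-01]
plate_b 0.75 [108. 106. 108.] (array([ 501. , -132.4]), array([180., 126.]), -67.03) slab (array([ 503.3, -164.3]), array([137. ,  70.9]), -11.54) bar (array([ 514.8, -106.1]), array([162.7,  13.9]), 78.7) [ 6.2  9.3 41.9]
plate_b 0.73 [114. 112. 113.] (array([572.3, -34.3]), array([118.2,  72.9]), 8.6) slab (array([571.9, -33.4]), array([118.6,  69.9]), 9.35) bar (array([572.1, -33.2]), array([45. , 13.6]), -81.55) [ 6.3  9.3 41.9]
plate_b 0.67 [172.  98. 120.] (array([395.4,  21.5]), array([124.8,  73.7]), 48.5) slab (array([397.2,  22.2]), array([120.4,  70.9]), 49.0) bar (array([397.6,  22.1]), array([46.1, 14.5]), -41.67) [ 2.4  9.3 42. ]
plate_b 0.63 [99. 97. 99.] (array([ 508.2, -170.2]), array([321.2, 102.9]), -87.72) slab (array([ 513.9, -294.3]), array([101.6,  59.3]), 2.26) bar (array([ 527.4, -158.2]), array([304.1,  17.4]), 84.13) [ 7.1  9.5 42.5]
frame 0.83 [64. 65. 65.] (array([580.7, 154.1]), array([75.9, 37.1]), 8.85) slab (array([572.7, 150.8]), array([69.1, 22.3]), -9.58) bar 0 [ 0.4 12.6 24.2]
```

The wrist view confirms the 118×70 plate at (572,-33), 8.8°, with bar top at 42. I'm descending, gripping and lifting.

```bash
python3 -m inch '[[0,0,0,-0.35,-0.2,5.5,-1],[0,0,-0.01,0,0,5.5,-1],[0,0,0,0,0,5.5,-1],[0,0,0,0,0,5.5,-1],[0,0,0,0,0,4.5,-0.3],[0,0,0,0,0,2.5,-0.3],[0,0,0,0,0,0.8,-0.3],[0,0,0,0,0,0,-0.3],[0,0,0,0,0,0,1],[0,0,0,0,0,0,1],[0,0,0,0,0,0,1],[0,0,0,0,0,0,1],[0,0,0,0,0,0,1],[0,0,0,0,0,0,1]]'
```

```text
t: 5.65
eef_pos: [572.6, -32.3, 12.7]
tcp_rot: [3.141, 0.0, 1.725]
ft_force: [0.3, 0.5, 1.0]
opening: 0.144
grip_force: 30.0
```

```bash
python3 -m inch '[[0,0,0,0,0,-2,1],[0,0,0,0,0,-5,1],[0,0,0,0,0,-5,1],[0,0,0,0,0,-5,1],[0,0,0,0,0,-5,1],[0,0,0,0,0,0,1],[0,0,0,0,0,0,1]]'
python3 - <<'E'
from h import *
p=env.read_camera("wrist"); W=cloud(p); s=env.state(); T=R.from_euler('xyz',s["tcp_rot"]).as_matrix()
save("d",p["img"],1.2)
for r in env.trace(p,"plate_b"):
    m=r["mask"]&(p["depth"]>0); t=(W[m]-s["eef_pos"])@T
    print(round(r["score"],2),lsrect(t),np.percentile(t[:,2],[1,50,99]).round(1))
    sl=t[abs(t[:,2]-np.percentile(t[:,2],80))<3]; print(lsrect(sl),np.linalg.lstsq(np.c_[sl[:,:2],np.ones(len(sl))],sl[:,2],rcond=None)[0].round(3))
E
```

```text
t: 6.52
eef_pos: [571.8, -32.2, 231.5]
tcp_rot: [-3.14, -0.0, 1.725]
ft_force: [-0.0, -0.6, -1.2]
opening: 0.143
grip_force: 30.0
0.77 (array([  80. , -164.7]), array([124.9,  75. ]), 51.14) [189.5 222.1 230. ]
(array([  79.9, -163.2]), array([120.4,  69.8]), 49.94) [-0.00000e+00 -1.00000e-03  2.22197e+02]
0.69 (array([-31.7, -99.7]), array([191.1,  18. ]), 39.92) [ 66.7 222.2 224.5]
(array([ -88.5, -142.4]), array([48.4, 12.5]), 19.65) [ 1.20000e-02 -2.30000e-02  2.19831e+02]
0.61 (array([-15.7,  -2.1]), array([275.9, 104.2]), 88.82) [-29.6   2.9   8.2]
(array([16.3, -1. ]), array([120.3,  35.3]), -89.99) [ 0.012 -0.     2.859]
```

The plate is in hand, centred to about 1 mm, and the tool is square to it. Next I turn to the frame's yaw, stop beside it and measure.

```bash
python3 -m inch '[[0,0,0.165,0,0,0,1],[0,0,0.165,0,0,0,1],[0,0,0,4.5,-1.5,0,1],[0,0,0,4.5,-1.5,0,1],[0,0,0,4.5,-1.5,0,1],[0,0,0,0,0,0,1],[0,0,0,0,0,0,1]]'
python3 - <<'E'
from h import *
p=env.read_camera("wrist"); W=cloud(p); np.savez("w1.npz",W=W,img=p["img"],d=p["depth"]); print(p["position"])
save("e",p["img"],1.2)
for r in env.trace(p,"frame"):
    m=r["mask"]&(p["depth"]>0); w=W[m]; print(round(r["score"],2),p["img"][m].mean(0).round(),lsrect(w),len(w))
    for lo,hi in((11,19),(19,27),(32,42)):
        q=w[(w[:,2]>lo)&(w[:,2]<hi)]
        if len(q)>20: print(lo,lsrect(q),len(q),np.median(q[:,2]))
E
```

```text
t: 7.5
eef_pos: [551.6, 108.4, 231.5]
tcp_rot: [-3.14, 0.001, 1.395]
ft_force: [0.3, -0.4, -3.1]
opening: 0.142
grip_force: 30.0
[563.38179812 179.2541547  402.62043016]
```

View pics/e.png

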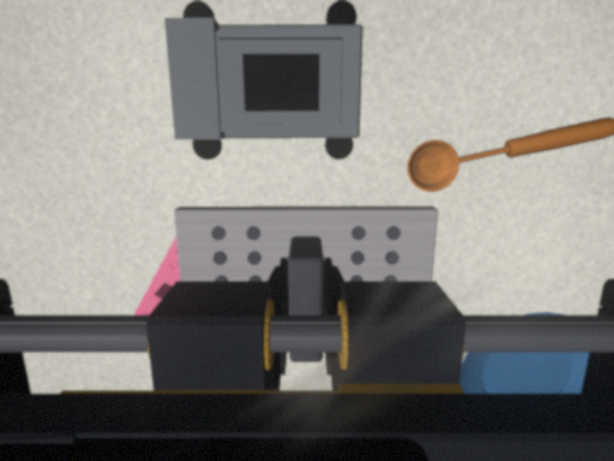

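The frame is clear at (165–362, 17–138) with the lip at left up to u≈218. The plate in hand is nearly parallel to it. I'm fitting the frame from the depth.

```bash
cat > fit.py <<'E'
from h import *
def fit(W,d,off=0):
    z=W[...,2]-off
    m=(d>0)&(W[...,1]>165)&(W[...,1]<290)&(W[...,0]>430)&(W[...,0]<640)
    lip=m&(z>31)&(z<41); k=W[lip]; lr=lsrect(k); print("lip",lr,len(k),np.median(z[lip]))
    body=m&(z>10)&(z<41); n,l,st,_=cv2.connectedComponentsWithStats(body.astype(np.uint8)); b=l==1+st[1:,4].argmax(); print("body",lsrect(W[b]))
    return W[lip],W[b]
if __name__=="__main__":
    D=np.load("w1.npz"); W,d,img=D["W"],D["d"],D["img"]
    g=(W[...,1]>280)&(d>0)&(img.min(-1)>130); print("ground z",np.median(W[g][:,2]))
    L,B=fit(W,d)
    th=np.radians(-9.5)
    for th in np.radians([-9,-10,-11]):
        ex=np.array([np.cos(th),np.sin(th)]); ey=np.array([-ex[1],ex[0]])
        for nm,q in(("lip",L),("body",B),("top",B[(B[:,2]>19)&(B[:,2]<27)])):
            print(nm,np.percentile(q[:,:2]@ex,[.5,99.5]).round(1),np.percentile(q[:,:2]@ey,[.5,99.5]).round(1))
    # edge angles: per column of pixels, extreme ey; front edge of lip
    ex=np.array([np.cos(np.radians(-10)),np.sin(np.radians(-10))]); ey=np.array([-ex[1],ex[0]])
    a,b=L[:,:2]@ex,L[:,:2]@ey
    bins=np.arange(b.min()+5,b.max()-5,3); 
    for f in(max,min):
        e=[f(a[abs(b-x)<1.5]) for x in bins]; print("lip edge",np.polyfit(bins-bins.mean(),e,1).round(3))
    a,b=B[:,:2]@ex,B[:,:2]@ey; bins=np.arange(a.min()+5,a.max()-5,3)
    for pc in(97,3): pass
    bb=B[(B[:,2]>17)]; a,b=bb[:,:2]@ex,bb[:,:2]@ey
    for f in(max,min):
        e=[f(b[abs(a-x)<1.5]) for x in bins if (abs(a-x)<1.5).any()]
        x=[x for x in bins if (abs(a-x)<1.5).any()]; print("side",np.polyfit(np.array(x)-np.mean(x),e,1).round(3), np.round(e[::6],1))
E
python3 fit.py
```

```text
ground z 1.1729779277069383
lip (array([471.7, 229.7]), array([99.1, 41.7]), 80.0) 4044 37.08240299600706
body (array([535. , 218.7]), array([170.2, 100.2]), -9.98)
lip [409.4 451. ] [251.4 349.8]
body [410.1 578.1] [251.1 349.4]
top [450.6 572.5] [256.1 344.2]
lip [404.3 445.2] [258.8 357.2]
body [404.8 572.7] [258.9 357.6]
top [445.1 566.9] [265.8 352. ]
lip [398.6 440.2] [266.2 364.6]
body [399.4 567.2] [267.1 366.4]
top [439.  561.7] [273.7 360.6]
lip edge [-1.00000e-03  4.45235e+02]
lip edge [-1.00000e-03  4.04388e+02]
side [-4.30000e-02  3.52594e+02] [357.6 357.3 357.6 351.  350.8 351.  350.9 350.6 350.9]
side [5.10000e-02 2.64118e+02] [258.8 258.8 258.1 265.8 265.8 265.8 265.8 265.8 265.8]
```

```bash
python3 - <<'E'
from h import *
D=np.load("w1.npz"); W,d=D["W"],D["d"]; th=np.radians(-10); ex=np.array([np.cos(th),np.sin(th),0]); ey=np.array([-ex[1],ex[0],0])
a,b,z=W@ex,W@ey,W[...,2]
for off in(-30,0,30):
    print(off,[(x,round(float(np.median(z[(abs(a-495.2-x)<.8)&(abs(b-308.1-off)<4)&(d>0)])),1)) for x in list(range(-56,-42,2))+list(range(50,84,2))])
print("across",[(y,round(float(np.median(z[(abs(a-535.2)<4)&(abs(b-308.1-y)<.8)&(d>0)])),1)) for y in list(range(-54,-28,2))+list(range(28,56,2))])
e=env.state()["eef_pos"]; print("tcp",e@ex,e@ey,e[2])
m=(d>0)&(z>215)&(z<240)&(b-e@ey>18)&(b-e@ey<45)&(abs(a-e@ex)<75)
q=W[m]; print("plate",lsrect(q),np.percentile(q@ex,[.3,99.7]).round(1),(q@ey).max().round(1),np.percentile(q[:,2],[5,50,95]).round(1))
print("lsq z",np.linalg.lstsq(np.c_[q@ex-e@ex,q@ey-e@ey,np.ones(len(q))],q[:,2],rcond=None)[0].round(4))
E
```

```text
-30 [(-56, 36.7), (-54, 36.4), (-52, 16.1), (-50, 35.2), (-48, 15.3), (-46, 15.4), (-44, 14.5), (50, 14.7), (52, 14.7), (54, 14.9), (56, 15.2), (58, 14.8), (60, 19.6), (62, 22.9), (64, 23.0), (66, 23.3), (68, 23.0), (70, 22.4), (72, 22.2), (74, 15.3), (76, 14.7), (78, 14.3), (80, 1.4), (82, 0.8)]
0 [(-56, 36.8), (-54, 37.3), (-52, 36.4), (-50, 32.6), (-48, 15.0), (-46, 15.0), (-44, 15.0), (50, 15.2), (52, 15.4), (54, 15.2), (56, 14.8), (58, 15.5), (60, 20.3), (62, 23.4), (64, 23.5), (66, 23.4), (68, 23.0), (70, 23.0), (72, 23.0), (74, 15.1), (76, 14.9), (78, 14.0), (80, 2.5), (82, 0.5)]
30 [(-56, 37.4), (-54, 37.1), (-52, 36.2), (-50, 33.5), (-48, 15.4), (-46, 15.2), (-44, 15.4), (50, 14.7), (52, 15.0), (54, 15.7), (56, 14.8), (58, 14.9), (60, 21.4), (62, 22.8), (64, 22.4), (66, 22.7), (68, 22.9), (70, 22.8), (72, 23.2), (74, 15.4), (76, 15.2), (78, 13.1), (80, nan), (82, 0.8)]
across [(-54, 0.9), (-52, 1.2), (-50, 14.0), (-48, 14.6), (-46, 14.8), (-44, 15.3), (-42, 23.2), (-40, 24.0), (-38, 23.1), (-36, 14.6), (-34, 15.3), (-32, 15.0), (-30, 14.8), (28, 14.9), (30, 15.0), (32, 15.0), (34, 15.0), (36, 15.2), (38, 23.2), (40, 22.8), (42, 23.2), (44, nan), (46, 14.8), (48, 14.1), (50, 13.7), (52, nan), (54, 1.3)]
tcp 524.7567138366489 201.8495184290362 231.94799914507232
plate (array([554.8, 133.6]), array([120.1,  16.2]), -9.97) [463.7 582.5] 236.1 [225.4 227.9 229.4]
lsq z [-2.400000e-03 -1.299000e-01  2.313489e+02]
  return _methods._mean(a, axis=axis, dtype=dtype,
  ret = ret.dtype.type(ret / rcount)
```

Frame origin comes out at (along −10° axis 495.3, across 308.2). Profile heights 14/22/36 match to within a steady +1 mm, the wall is at +60 and the body is 170×100, as specified. Next: shift over it, tilt 0.227 rad, and descend to z≈82.

```bash
python3 -m inch '[[0,0,0,5.36,-0.885,0,1],[0,0,0,5.36,-0.885,0,1],[-0.1135,0,0,0,0,0,1],[-0.1135,0,0,0,0,0,1],[0,0,0,0,-1.125,4.87,1],[0,0,0,0,-1.125,4.87,1],[0,0,0,0,-1.125,4.87,1],[0,0,0,0,0,0,1],[0,0,0,0,0,0,1]]'
cat > st.py <<'E'
from h import *
s=env.state(); e=s["eef_pos"]; th=np.radians(-10); ex=np.array([np.cos(th),np.sin(th),0]); ey=np.array([-ex[1],ex[0],0])
T=R.from_euler('xyz',s["tcp_rot"]).as_matrix(); o=e+T@[-.8,-1.2,12.7]; l=o-60*T[:,1]; hi=o+60*T[:,1]
f=lambda v:np.round([v@ex-495.3,v@ey-308.2,v[2]],1)
print("tcp",f(e),"low",f(l),"orig",f(o),"high",f(hi),"tilt",round(np.arcsin(T[2,1]),3),"yaw err",round(np.arctan2(T[1,1],T[0,1])-th,4),"F",np.round([s["ft_force"]@ex,s["ft_force"]@ey,s["ft_force"][2]],1),s["t"])
E
python3 st.py
```

```text
t: 8.72
eef_pos: [554.2, 216.9, 84.1]
tcp_rot: [2.913, -0.001, 1.394]
ft_force: [0.1, -0.1, -1.0]
opening: 0.148
grip_force: 30.0
tcp [12.8  1.6 84.1] low [-43.9   0.9  57.9] orig [14.5  0.8 71.5] high [73.   0.7 85.1] tilt 0.228 yaw err -0.0024 F [ 0.2 -0.1 -1. ] 8.725
```

```bash
python3 -m inch '[[0,0,0,-0.08,-0.45,1.97,1],[0,0,0,0,-0.45,1.97,1],[0,0,0,0,0,0,1],[0,0,0,0,0,0,1]]'; python3 st.py
python3 - <<'E'
from h import *
p=env.read_camera("side"); save("f",p["img"][200:300,190:320],5)
E
```

```text
t: 9.22
eef_pos: [554.0, 216.5, 44.2]
tcp_rot: [2.912, -0.001, 1.395]
ft_force: [0.4, -0.3, -1.5]
opening: 0.15
grip_force: 30.0
tcp [12.7  1.2 44.2] low [-44.    0.6  17.9] orig [14.4  0.5 31.5] high [72.9  0.3 45.2] tilt 0.229 yaw err -0.0019 F [ 0.4 -0.3 -1.5] 9.225
```

View pics/f.png

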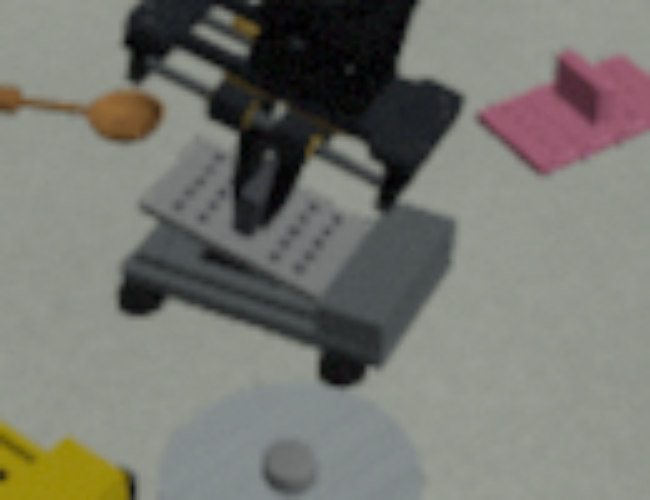

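The crop shows the plate tilted with its low end at the lip edge (335,280), clear of both rails. I'm sliding it under the lip until the jaw is felt.

```bash
python3 -m inch '[[0,0,0,0,-0.32,0.03,1],[0,0,0,0,-0.3,-0.07,1],[0,0,0,0,0,0,1],[0,0,0,0,0,0,1]]'; python3 st.py;  python3 -m inch '[[0,0,0,0,-0.2,-0.045,1],[0,0,0,0,0,0,1],[0,0,0,0,0,0,1]]'; python3 st.py;python3 -m inch '[[0,0,0,0,-0.2,-0.045,1],[0,0,0,0,0,0,1],[0,0,0,0,0,0,1]]'; python3 st.py;python3 -m inch '[[0,0,0,0,-0.2,-0.045,1],[0,0,0,0,0,0,1],[0,0,0,0,0,0,1]]'; python3 st.py
```

```text
t: 9.78
eef_pos: [547.1, 217.4, 41.3]
tcp_rot: [2.915, 0.0, 1.395]
ft_force: [0.4, -0.6, -1.4]
opening: 0.145
grip_force: 30.0
tcp [ 5.7  0.9 41.3] low [-51.1   0.2  15.1] orig [ 7.4  0.1 28.6] high [65.9  0.1 42.1] tilt 0.227 yaw err -0.0014 F [ 0.5 -0.6 -1.4] 9.775
t: 10.15
eef_pos: [545.4, 217.8, 41.3]
tcp_rot: [2.914, -0.0, 1.395]
ft_force: [3.8, -1.3, -2.9]
opening: 0.147
grip_force: 30.0
tcp [ 4.   1.  41.3] low [-52.7   0.3  15.1] orig [ 5.7  0.2 28.7] high [64.2  0.1 42.2] tilt 0.228 yaw err -0.0015 F [ 4.  -0.6 -2.9] 10.15
t: 10.52
eef_pos: [543.2, 218.2, 41.3]
tcp_rot: [2.914, -0.0, 1.395]
ft_force: [4.1, -1.3, -2.1]
opening: 0.144
grip_force: 30.0
tcp [ 1.8  1.  41.3] low [-55.    0.3  15.1] orig [ 3.5  0.2 28.6] high [61.9  0.1 42.2] tilt 0.227 yaw err -0.0015 F [ 4.3 -0.6 -2.1] 10.525
t: 10.9
eef_pos: [541.2, 218.5, 41.3]
tcp_rot: [2.914, -0.0, 1.395]
ft_force: [5.0, -2.2, -2.3]
opening: 0.151
grip_force: 30.0
tcp [-0.2  1.  41.3] low [-57.    0.3  15.2] orig [ 1.5  0.2 28.7] high [59.9  0.1 42.2] tilt 0.228 yaw err -0.0014 F [ 5.3 -1.3 -2.3] 10.9
```

The jaw contact came at −52 as predicted, so the calibration holds. Pushing on to −60.8.

```bash
python3 -m inch '[[0,0,0,0,-0.2,-0.045,1],[0,0,0,0,-0.17,-0.04,1],[0,0,0,0,0,0,1],[0,0,0,0,0,0,1]]'; python3 st.py
```

```text
t: 11.4
eef_pos: [537.8, 219.2, 41.4]
tcp_rot: [2.913, -0.0, 1.395]
ft_force: [6.6, -2.0, -3.1]
opening: 0.146
grip_force: 30.0
tcp [-3.7  1.1 41.4] low [-60.5   0.3  15.2] orig [-2.   0.3 28.8] high [56.4  0.2 42.3] tilt 0.228 yaw err -0.0014 F [ 6.9 -0.8 -3.1] 11.4
```

```bash
python3 -m inch '[[0.057,0,0,0,0.07,0.349,1],[0,0,0,0,0,0,1],[0.057,0,0,0,0.07,0.349,1],[0,0,0,0,0,0,1],[0,0,0,0,0,0,1]]'; python3 st.py;  python3 -m inch '[[0.057,0,0,0,0.07,0.349,1],[0,0,0,0,0,0,1],[0,0,0,0,0,0,1]]'; python3 st.py
```

```text
t: 12.02
eef_pos: [540.8, 218.7, 34.9]
tcp_rot: [3.027, -0.001, 1.395]
ft_force: [6.4, -1.2, -0.8]
opening: 0.144
grip_force: 30.0
tcp [-0.7  1.1 34.9] low [-60.    0.4  15.3] orig [-0.4  0.3 22.2] high [59.2  0.2 29. ] tilt 0.115 yaw err -0.0017 F [ 6.6 -0.1 -0.8] 12.025
t: 12.4
eef_pos: [541.8, 218.5, 31.5]
tcp_rot: [3.084, -0.001, 1.395]
ft_force: [5.6, -1.2, -1.7]
opening: 0.147
grip_force: 30.0
tcp [ 0.3  1.1 31.5] low [-60.    0.4  15.3] orig [-0.1  0.3 18.8] high [59.8  0.2 22.2] tilt 0.058 yaw err -0.0015 F [ 5.8 -0.2 -1.7] 12.4
```

```bash
python3 -m inch '[[0,0,0,0,-0.12,0,1],[0,0,0,0,0,0,1],[0.0285,0,0,0,0.036,0.174,1],[0,0,0,0,0,0,1],[0,0,0,0,0,0,1]]'; python3 st.py;  python3 -m inch '[[0.0285,0,0,0,0.036,0.174,1],[0,0,0,0,0,0,1],[0,0,0,0,0,0.05,1],[0,0,0,0,0,0,1],[0,0,0,0,0,0,1]]'; python3 st.py
```

```text
t: 13.02
eef_pos: [541.2, 218.7, 29.8]
tcp_rot: [3.112, -0.001, 1.395]
ft_force: [6.3, -1.5, -0.9]
opening: 0.147
grip_force: 30.0
tcp [-0.3  1.1 29.8] low [-61.1   0.4  15.3] orig [-1.1  0.4 17.1] high [58.8  0.3 18.8] tilt 0.03 yaw err -0.0015 F [ 6.4 -0.4 -0.9] 13.025
t: 13.65
eef_pos: [541.6, 218.6, 27.7]
tcp_rot: [3.14, -0.001, 1.395]
ft_force: [6.4, -0.6, 0.2]
opening: 0.146
grip_force: 30.0
tcp [ 0.1  1.2 27.7] low [-61.1   0.5  14.9] orig [-1.1  0.4 15. ] high [58.9  0.3 15.1] tilt 0.001 yaw err -0.0014 F [6.4 0.6 0.2] 13.65
```

No wall contact, and the plate is flat 1 mm over the floor. Press it down lightly, then release partway.

```bash
python3 -m inch '[[0,0,0,0,0,0.07,1],[0,0,0,0,0,0,1],[0,0,0,0,0,0.05,1],[0,0,0,0,0,0,1],[0,0,0,0,0,0,1]]'; python3 st.py;  python3 -m inch '[[0,0,0,0,0,0,0.3],[0,0,0,0,0,0,0.3],[0,0,0,0,0,0,0.3],[0,0,0,0,0,0,0.3]]'; python3 -m inch '[[0,0,0,0,0,-1.5,0.3],[0,0,0,0,0,-3,0.3],[0,0,0,0,0,-5,0.3],[0,0,0,0,0,-5,0.3],[0,0,0,-5,0,-5,0.3],[0,0,0,-5,0,0,0.3],[0,0,0,0,0,0,0.3],[0,0,0,0,0,0,0.3]]'; python3 - <<'E'
from fit import *
p=env.read_camera("wrist"); W=cloud(p); d=p["depth"]; save("g",p["img"],1.2)
th=np.radians(-10); ex=np.array([np.cos(th),np.sin(th),0]); ey=np.array([-ex[1],ex[0],0])
L,B=fit(W,d); a,b,z=W@ex-495.3,W@ey-308.2,W[...,2]
for off in(-25,0,25): print(off,[(x,round(float(np.median(z[(abs(a-x)<.8)&(abs(b-off)<4)&(d>0)])),1)) for x in list(range(-58,-30,3))+[-20,-10,-5,0,5,10,20,30,40]+list(range(50,70,2))])
m=(d>0)&(z>45)&(z<60)&(abs(a)<25)&(abs(b)<35); print("bar",lsrect(W[m]),a[m].mean(),b[m].mean(),np.median(z[m]))
m=(d>0)&(z>18)&(z<28)&(abs(a)<48)&(abs(a)>14)&(abs(b)<30);q=W[m]; print("slab plane",np.linalg.lstsq(np.c_[a[m],b[m],np.ones(m.sum())],z[m],rcond=None)[0].round(4))
E
```

```text
t: 14.28
eef_pos: [541.7, 218.7, 26.7]
tcp_rot: [3.14, -0.001, 1.395]
ft_force: [6.7, -1.7, 3.3]
opening: 0.143
grip_force: 30.0
tcp [ 0.2  1.2 26.7] low [-61.    0.5  13.9] orig [-1.   0.4 14. ] high [59.   0.3 14.1] tilt 0.001 yaw err -0.0014 F [ 6.9 -0.5  3.3] 14.275
t: 14.78
eef_pos: [540.4, 218.5, 25.9]
tcp_rot: [-3.14, 0.0, 1.395]
ft_force: [0.2, 1.2, -0.1]
opening: 0.346
grip_force: 0.0
t: 15.78
eef_pos: [524.5, 126.0, 215.9]
tcp_rot: [-3.141, -0.0, 1.394]
ft_force: [-0.4, 0.3, 0.1]
opening: 0.349
grip_force: 0.0
lip (array([471.6, 229.7]), array([100.5,  41.5]), 80.08) 4323 37.037234547502806
body (array([535. , 218.6]), array([170.4, 100.5]), -9.98)
-25 [(-58, 37.0), (-55, 37.4), (-52, 36.8), (-49, 23.3), (-46, 23.2), (-43, 22.8), (-40, 24.1), (-37, 23.2), (-34, 23.1), (-31, 23.2), (-20, 22.7), (-10, 22.9), (-5, 23.4), (0, 23.5), (5, 24.2), (10, 23.0), (20, 23.0), (30, 23.0), (40, 23.9), (50, 23.6), (52, 23.0), (54, 23.1), (56, 22.6), (58, 22.8), (60, 22.7), (62, 23.2), (64, 22.9), (66, 23.1), (68, 23.2)]
0 [(-58, 37.2), (-55, 37.6), (-52, 36.7), (-49, 23.1), (-46, 22.8), (-43, 23.6), (-40, 23.7), (-37, 23.2), (-34, 22.6), (-31, 23.8), (-20, 22.7), (-10, 23.0), (-5, 54.7), (0, 55.2), (5, 54.9), (10, 22.4), (20, 23.2), (30, 22.9), (40, 24.5), (50, 23.1), (52, 22.6), (54, 22.8), (56, 22.8), (58, 22.9), (60, 22.8), (62, 23.1), (64, 23.1), (66, 23.1), (68, 23.1)]
25 [(-58, 36.9), (-55, 37.1), (-52, 37.0), (-49, 22.9), (-46, 23.1), (-43, 22.9), (-40, 24.1), (-37, 23.2), (-34, 22.9), (-31, 22.7), (-20, 23.8), (-10, 23.0), (-5, 23.8), (0, 24.3), (5, 23.3), (10, 22.9), (20, 22.8), (30, 23.2), (40, 24.0), (50, 22.3), (52, 23.0), (54, 22.4), (56, 22.6), (58, 22.8), (60, 22.7), (62, 23.1), (64, 23.0), (66, 23.0), (68, 23.2)]
bar (array([540.8, 217.2]), array([45. , 13.5]), 80.23) -0.22632830799617357 -0.011075247642477533 54.915493841930555
slab plane [-5.0000e-04 -1.6000e-03  2.3237e+01]
```

View pics/g.png

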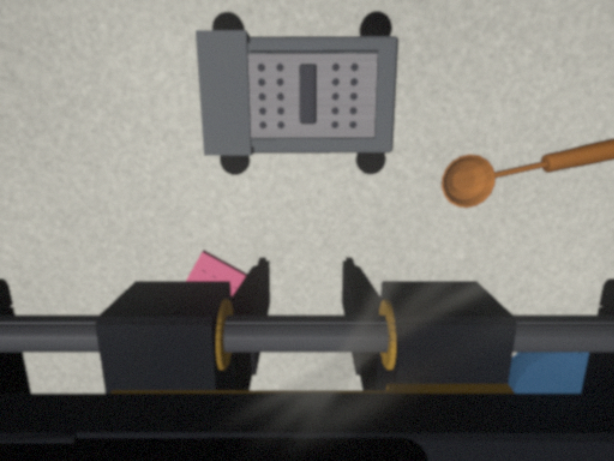

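The plate lies flat and square in the frame at (248–378, 50–138), flush with the wall. The bar is at (−0.2, 0) mm and level, and the robot is clear. Handing in.

```bash
python3 -c "
from cell import env
print(env.job_done())"
```

```text
the job is handed in; nothing more can be done
None
```

I fitted the 120 mm plate flat and square in the grey frame, held between jaw and wall; its finger bar measured within about 0.3 mm of the seated place. I handed the job in at about 16 s, and no verdict came back.

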